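Fill the tasting caddy with honey sweets and latch its pop-up bowl

ROBOT

A 6-joint arm with a two-finger parallel gripper is mounted at the origin on the work surface. World frame = base frame: x ahead of the robot, y to its left, z up, the work surface at z = 0. Lengths are in m, angles in rad, forces in N, time in s.
With the tool pointing down it reaches from about 0.4 to 0.925 m from the base axis. Payload 3.4 kg.
Tool frame: the origin (TCP) lies at the very end of the fingers, on their centre line; the grasp point (between the pads) lies 19 mm behind it; z points along the fingers, y is the line along which they close (so a half turn about z gives the same grasp; the last joint's range is limited). The gripper opens to 85 mm and grips with 20 to 120 N. Pads are 22 mm wide; open, the fingers measure 114 mm over their backs; the gripper's body (76 mm by 85 mm) begins 54 mm behind the grasp point. The pads swing forward as they close: fully open they stand 13 mm farther back than shut.
Start: joints at [1.222, 0.307, 1.506, -0, 1.328, -0.073], TCP at [0.157, 0.553, 0.231] pointing down, gripper open.
Joint ranges: [-3.12, 3.12], [-1.05, 2.28], [0.14, 2.33], [-1.42, 4.57], [0.1, 2.73], [-2.68, 2.68]. Speed limits (rad/s): [2.57, 2.57, 3.14, 3.14, 3.14, 3.14].

INTERFACE

Orientations are given as a rotation vector (axis times angle).
In Python, from bench import env, optics gives the robot as it stands. The module is installed in compiled form; this text tells all that it offers.
- The arm moves only by the tool jog_arm, never from a script. Its argument "motion" is a list of rows, each a list of 7 numbers: the shift along the world's x, y, z each as a share of 250 mm, from -1 to 1, then the turn, a rotation vector about the world's x, y, z each as a share of 60 degrees, from -1 to 1, then the opening, from 0 (shut) to 1 (fully open). In form: [[dx, dy, dz, ax, ay, az, claw], ...]. A call has 1 to 8 rows; each row shifts and turns the commanded pose from where the row before left it; what a row does not reach is not made up. A row lasts 1/8 s, in which the tool goes at most 62.5 mm and 10.7 degrees, less where a joint would pass 70% of its speed; a pose out of reach is approached as far as the arm can. A call with a number of a shift or a turn outside -1 to 1 is refused whole. A call with a gripper value outside its range is refused whole. The fingers move at their own pace and stop on an object; "squeeze" is the grip in N (left out, the last holds). Time passes only in rows, so rows that do not move let the fingers close. It gives the time, the measured TCP pose, the force, the opening and the grip force at its end, in the units of the state.
- env.sense(): the state, without advancing time (a new reading comes with each control period).
- optics.camera(name): name is "scene" or "top"; returns the picture (384x512x3 uint8, red, green, blue); there is no depth.
- optics.camera_info(name): a dict with "fov_y" (degrees; the focal length in pixels is half the picture's height over the tangent of half this angle, whatever the lens; pixels are square), "cx", "cy" (the principal point, pixels), "distortion" ([k1, k2, p1, p2, k3] as OpenCV has them; the pictures are not rectified), "R" (3x3) and "t" (3): a world point X has camera coordinates R X + t. Camera axes: x right, y down, z forward; pixel columns grow to the right and rows downward; lengths in m; the calibration is good to about 2 mm. A picture is of the moment at which its call begins. camera_info takes no time and is no camera call.
- env.sign_off(): hands the job in; it is judged then, once.
The state is a dict: "t": time; "joint_positions": joint angles; "joint_velocities": joint speeds; "tau": joint torques, N m; "position": TCP position; "tool_rot": TCP orientation; "contact_force": force on the tool from outside, world axes, zero at the start; "ft_torque": the same for the moment, N m; "opening": opening from 0.0 (shut) to 1.0 (fully open); "gripper_force": force on a finger pad.
Only numpy, scipy, OpenCV 4.12 (cv2) and the standard library are available. Lean on these libraries where they do the work, as an engineer would, in place of code of your own. Each camera call takes 0.05 s, during which the arm holds its last target. There are 200 camera calls.

TASK

Take the white cup of honey sweets out from under the lamp without knocking the lamp, pour all six sweets into the raised white bowl of the blue caddy, and stand the empty cup upright on the table. Then press the bowl down by its orange pad until it latches down, with all six sweets still in it, and take the hand away. Leave the honey jars and the magnifier where they are.

Things in the scene. Friction and masses are not known exactly. Their poses are not given: they have to be found in the camera images.
- cup: white ceramic tumbler, round, no handle, 85 mm tall, outer diameter 58 mm at the base widening to 66 mm at the rim, wall 3.5 mm, inner floor 5 mm up, about 0.15 kg. Origin: centre of its underside, z along its axis to the mouth. It stands upright on the table about half under the lamp head, with six sweets in it
- cup_rim (a point): centre of the cup's mouth, 85 mm above its underside
- lamp: black lamp fixed on the table, origin at table height; its level y axis points to its open side, where the cup stands 70 to 76 mm along y. Head: x -120 to 120, y 5 to 65, z 130 to 146 mm (diffuser from 128), ending 5 to 11 mm short of the cup's axis: a gripper pointing straight down hits it, one leaning 30 to 45 degrees to the open side is clear. Foot y -60 to 20, 12 mm high; post at y 15
- bowl (a joint): travel of the pop-up bowl, m: 0 = up (start), 0.040 = fully down and latched. An over-centre spring resists, about 4 N at first rising to about 14 N near 12 mm down, then easing; past about 32 mm it snaps over and holds the bowl down by itself (rigid stop at 40 mm); let go earlier, it comes back up
- bowl_in (a point): centre of the inner floor of the white pop-up bowl. The bowl is round, outer diameter 116 mm, inner about 108 mm at the rim, inner depth 41 mm; it stands in a blue caddy box 160 by 160 by 76 mm fixed to the table, and moves straight down into it
- bowl_rim (a point): centre of the bowl's mouth, at rim height (140 mm above the table when up, 100 mm when latched)
- press_pad (a point): centre of the top of the orange press pad, a flat ear 44 by 44 mm, 8 mm thick, level with the bowl's rim on its robot-facing side, 78 mm from the bowl's axis; it moves with the bowl
- jar_dark: full honey jar, dark amber, 68 mm wide, 110 mm tall; origin under its centre; bystander
- jar_gold: full honey jar, golden, 68 mm wide, 110 mm tall; origin under its centre; bystander
- magnifier: black hand magnifier lying flat, 170 mm long, 16 mm thick, lens 72 mm wide; origin near the lens (lens centre 25 mm along +x, handle to -x 110 mm); bystander
- sweet0_center (a point): centre of one of the six round glossy honey sweets, 22 mm in diameter, 11 g, hard and slippery, that start in the cup
- sweet1_center (a point): centre of one of the six round glossy honey sweets, 22 mm in diameter, 11 g, hard and slippery, that start in the cup
- sweet2_center (a point): centre of one of the six round glossy honey sweets, 22 mm in diameter, 11 g, hard and slippery, that start in the cup
- sweet3_center (a point): centre of one of the six round glossy honey sweets, 22 mm in diameter, 11 g, hard and slippery, that start in the cup
- sweet4_center (a point): centre of one of the six round glossy honey sweets, 22 mm in diameter, 11 g, hard and slippery, that start in the cup
- sweet5_center (a point): centre of one of the six round glossy honey sweets, 22 mm in diameter, 11 g, hard and slippery, that start in the cup

How it is judged:
On the way, in this order (a step that is already met when the one before it is completed fails the run):
1. the cup is lifted off the table with all six sweets in it (height (world z) of cup above 0.04 m and distance between each of sweet0_center, sweet1_center, sweet2_center, sweet3_center, sweet4_center, sweet5_center and cup below 0.08 m), for 0.1 s.
2. all six sweets lie in the bowl while it is still up (horizontal distance between each of sweet0_center, sweet1_center, sweet2_center, sweet3_center, sweet4_center, sweet5_center and bowl_in below 0.052 m and z of sweet0_center in the frame of bowl_in between 0 and 0.045 m and z of sweet1_center in the frame of bowl_in between 0 and 0.045 m and z of sweet2_center in the frame of bowl_in between 0 and 0.045 m and z of sweet3_center in the frame of bowl_in between 0 and 0.045 m and z of sweet4_center in the frame of bowl_in between 0 and 0.045 m and z of sweet5_center in the frame of bowl_in between 0 and 0.045 m and value of joint bowl below 0.012 m), for 0.2 s.
3. the cup stands upright on the table, let go (angle between cup's own z axis and vertical below 0.1 rad and height (world z) of cup between -0.004 and 0.006 m and contact force between the fingers and cup below 0.1 N and linear speed of cup below 0.03 m/s), for 0.2 s.
4. the bowl is pressed down and latched (value of joint bowl above 0.036 m), for 0.2 s.
At the end, for the whole second after the job is handed in: All six sweets are inside the bowl (centres within 52 mm of its axis and below its rim), the bowl is latched down (travel over 36 mm) with nothing pressing it, and the cup stands upright on the table (within 0.1 rad), released and at rest (all of step 3 and horizontal distance between each of sweet0_center, sweet1_center, sweet2_center, sweet3_center, sweet4_center, sweet5_center and bowl_in below 0.052 m and z of sweet0_center in the frame of bowl_in between 0 and 0.045 m and z of sweet1_center in the frame of bowl_in between 0 and 0.045 m and z of sweet2_center in the frame of bowl_in between 0 and 0.045 m and z of sweet3_center in the frame of bowl_in between 0 and 0.045 m and z of sweet4_center in the frame of bowl_in between 0 and 0.045 m and z of sweet5_center in the frame of bowl_in between 0 and 0.045 m and value of joint bowl above 0.036 m and contact force between the fingers and anything else below 0.1 N); the robot touches nothing.
It fails at once if the lamp is knocked (over 8 N) (contact force between any of the arm, the fingers, cup and lamp above 8 N).
It fails at once if the jar_dark is moved more than 20 mm (distance of jar_dark from where it was at the start of the episode above 0.02 m).
It fails at once if the jar_gold is moved more than 20 mm (distance of jar_gold from where it was at the start of the episode above 0.02 m).
It fails at once if the magnifier is moved more than 20 mm (distance of magnifier from where it was at the start of the episode above 0.02 m).
It also fails if it takes over 72 s, if anything falls off the work surface, if the arm or the gripper's body presses on something with over 40 N, if the wrist force passes 120 N, or if a joint passes its speed limit or range.

## Working session

There is one attempt and no reset: what is moved stays moved. The work goes in short steps, Python scripts to look and compute and a tool call to move; the robot and the scene stay as the last step left them, time stands still between calls to the robot, and variables do not carry over. Pictures are saved under pics/ and viewed, at most 10 in all, crops included, and the job is handed in when it is done.

Besides the shell and the picture viewer there is one more tool, called after "Emit:" as a command line: name --pt "numbers of a row" for each row, then --argument value for the rest. jog_arm: Moves the arm, as the interface text tells. Its arguments: {"type":"object","properties":{"motion":{"type":"array"},"squeeze":{"type":"number"}},"required":["motion"]}

```bash
mkdir -p pics; python3 - <<'E'
from bench import env, optics
import cv2,numpy as np
for n in("scene","top"):
    im=optics.camera(n); cv2.imwrite(f"pics/{n}0.png",cv2.resize(im[:,:,::-1],(800,600),interpolation=cv2.INTER_CUBIC)); np.save(f"{n}0.npy",im)
    print(n,optics.camera_info(n))
print(env.sense())
E
```

```text
scene {'fov_y': 42.79716407695779, 'cx': 250.73518639504874, 'cy': 182.50878326313875, 'distortion': array([0.05123656, 0.        , 0.        , 0.        , 0.        ]), 'R': array([[-0.84095868,  0.5410873 ,  0.00361092],
       [ 0.46060624,  0.71934499, -0.51998526],
       [-0.28395492, -0.4356229 , -0.8541676 ]]), 't': array([ 0.49929199, -0.22466796,  1.28176306])}
top {'fov_y': 45.79270867245903, 'cx': 252.03654156356527, 'cy': 188.94259015050872, 'distortion': array([0.0063323, 0.       , 0.       , 0.       , 0.       ]), 'R': array([[ 0.01581389, -0.99986496,  0.00446924],
       [-0.98764588, -0.01631726, -0.15585044],
       [ 0.15590232, -0.00194942, -0.98777055]]), 't': array([-0.00474647,  0.61058048,  0.98574797])}
{'t': 0.1, 'joint_positions': array([ 1.22148533e+00,  3.07499462e-01,  1.50752101e+00, -1.75136238e-05,
        1.32839580e+00, -7.35314924e-02]), 'joint_velocities': array([-9.57060829e-06, -1.03311050e-03, -3.17272690e-03,  5.10559006e-04,
        8.87029786e-04,  1.14230317e-03]), 'tau': array([ 3.32529253e-04, -4.58529174e+01, -2.52604759e+01,  8.00537850e-05,
        5.58285741e-03,  1.60009478e-05]), 'position': array([0.1564078 , 0.5526824 , 0.23048062]), 'tool_rot': array([-4.31764922e-01, -3.11141056e+00,  2.80602181e-03]), 'contact_force': array([ 0.27315589,  0.03286401, -0.29533327]), 'ft_torque': array([-0.02660102,  0.04216476, -0.01731509]), 'gripper_force': 0.0, 'opening': 1.00033664896673}
```

View pics/scene0.png

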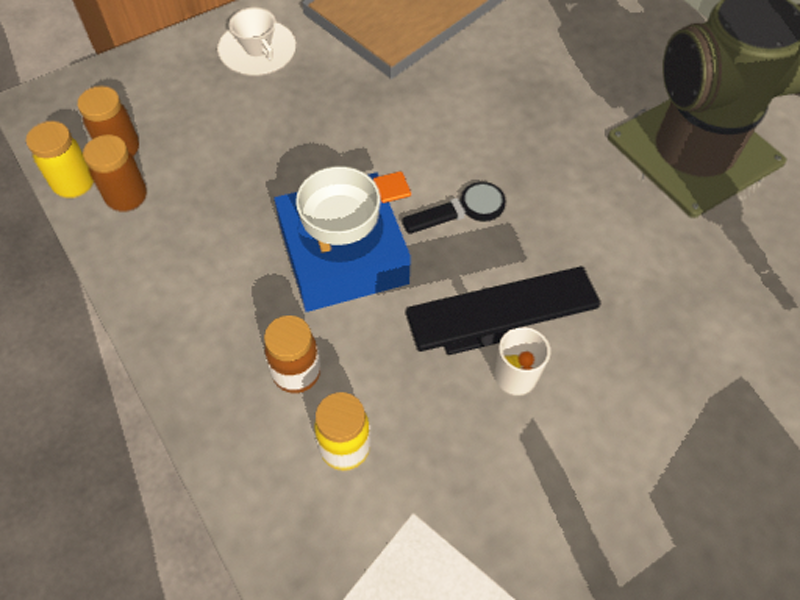

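View pics/top0.png

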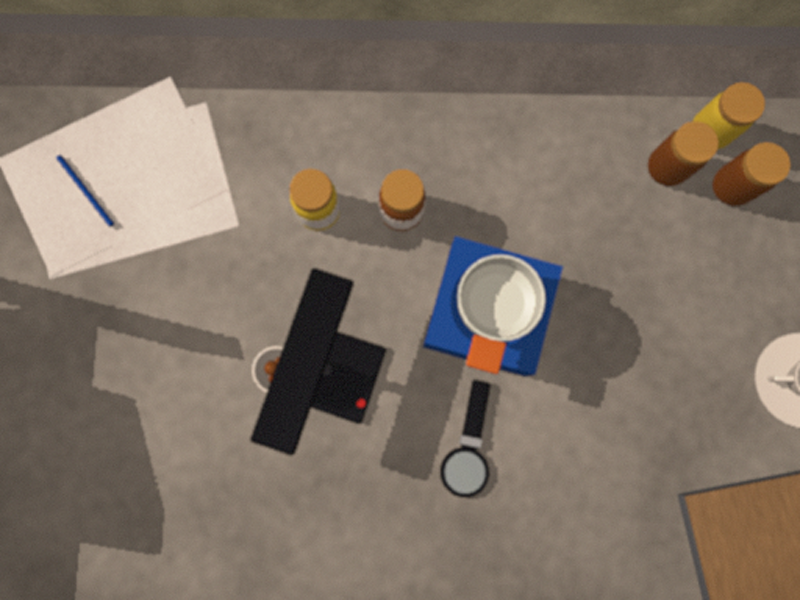

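The scene view shows the cup rim at about (524,352), the bowl rim at (339,205), and the pad at (394,187), in 800x600 pixels. The top view shows the lamp head corners at (315,269), (353,283), (295,453) and (252,438), the bowl at (501,297), the pad at (487,353), the jar lids at (313,188) and (402,192), and the magnifier from (465,472) to (482,382).

```bash
cat > h.py <<'E'
from bench import env, optics
import cv2,numpy as np
from scipy.spatial.transform import Rotation as Ro
I={n:optics.camera_info(n) for n in("scene","top")}
def K(n):
    f=192/np.tan(np.radians(I[n]['fov_y']/2)); return np.array([[f,0,I[n]['cx']],[0,f,I[n]['cy']],[0,0,1]])
def bp(n,uv,z,s=1.5625):
    i=I[n]; q=cv2.undistortPoints((np.array(uv,float)/s).reshape(-1,1,2),K(n),i['distortion'])[:,0]
    d=np.c_[q,np.ones(len(q))]@i['R']; c=-i['R'].T@i['t']
    return c+d*((z-c[2])/d[:,2:])
def pj(n,P):
    i=I[n]; return cv2.projectPoints(np.array(P,float).reshape(-1,3),cv2.Rodrigues(i['R'])[0],i['t'],K(n),i['distortion'])[0][:,0]
def circ(c,r,z,N=60):
    a=np.linspace(0,2*np.pi,N); return np.c_[c[0]+r*np.cos(a),c[1]+r*np.sin(a),z+0*a]
E
python3 - <<'E'
from h import *
np.set_printoptions(precision=4,suppress=True)
L=bp("top",[(315,269),(353,283),(295,453),(252,438)],.146);print("lamp",L,L.mean(0))
Ls=bp("scene",[(407,309),(584,267),(600,303),(418,349)],.146);print("lamp sc",Ls,Ls.mean(0))
# order: find axis
print("cup sc",bp("scene",[(524,352)],.085),"cup top left edge",bp("top",[(252,370)],.085))
print("bowl",bp("top",[(501,297)],.14),bp("scene",[(339,205)],.14))
print("pad",bp("top",[(487,353)],.14),bp("scene",[(394,187)],.14))
print("jars",bp("top",[(313,188),(402,192)],.11),bp("scene",[(341,414),(290,338)],.11))
print("mag",bp("top",[(465,472),(482,382)],.012))
print("caddy top",bp("top",[(454,238),(562,266),(534,375),(425,346)],.076))
E
```

```text
lamp [[0.6285 0.1101 0.146 ]
 [0.6105 0.0594 0.146 ]
 [0.3903 0.1275 0.146 ]
 [0.4081 0.1829 0.146 ]] [0.5093 0.12   0.146 ]
lamp sc [[0.6142 0.0659 0.146 ]
 [0.3885 0.1367 0.146 ]
 [0.4065 0.1885 0.146 ]
 [0.6335 0.1194 0.146 ]] [0.5107 0.1276 0.146 ]
cup sc [[0.5018 0.1725 0.085 ]] cup top left edge [[0.4972 0.1989 0.085 ]]
bowl [[ 0.596  -0.1366  0.14  ]] [[ 0.6007 -0.1232  0.14  ]]
pad [[ 0.5216 -0.1178  0.14  ]] [[ 0.5206 -0.1089  0.14  ]]
jars [[ 0.7507  0.1207  0.11  ]
 [ 0.7471 -0.0039  0.11  ]] [[0.7485 0.1273 0.11  ]
 [0.7506 0.0044 0.11  ]]
mag [[ 0.3586 -0.1022  0.012 ]
 [ 0.4885 -0.1274  0.012 ]]
caddy top [[ 0.6906 -0.0798  0.076 ]
 [ 0.6523 -0.2339  0.076 ]
 [ 0.497  -0.1916  0.076 ]
 [ 0.5349 -0.0396  0.076 ]]
```

```bash
python3 - <<'E'
from h import *
np.set_printoptions(precision=4,suppress=True)
def blobs(m,lo=60):
    n,l,st,c=cv2.connectedComponentsWithStats(m.astype(np.uint8)); return [(st[i].tolist(),c[i].round(1).tolist()) for i in range(1,n) if st[i,4]>lo]
for n in("scene","top"):
    im=np.load(n+"0.npy"); hsv=cv2.cvtColor(im,cv2.COLOR_RGB2HSV); h,s,v=cv2.split(hsv)
    pad=(h<12)&(s>200)&(v>190)
    b=blobs(pad); print(n,"pad",b,[bp(n,[x[1]],.14,1) for x in b])
    blk=(v<45); b=[x for x in blobs(blk) if x[0][4]>400]; print("blk",b)
    lid=(h>10)&(h<20)&(s>140)&(v>120); b=blobs(lid,200); print("lid",[(x, bp(n,[x[1]],.11,1)[0]) for x in b])
    wh=(s<60)&(v>165); b=blobs(wh,150); print("white",b)
# crops with model overlays
def ov(n,box,k):
    im=np.load(n+"0.npy")[:,:,::-1]; x,y,w,h=box
    big=cv2.resize(im[y:y+h,x:x+w],None,fx=k,fy=k,interpolation=cv2.INTER_CUBIC)
    def dr(P,c): 
        p=((pj(n,P)-[x,y]+.5)*k).astype(int); cv2.polylines(big,[p],False,c,1)
    dr(circ((.5965,-.130),.058,.14),(0,0,255)); dr(circ((.503,.171),.033,.085),(0,255,0)); dr(circ((.503,.171),.029,0),(0,255,0))
    dr(circ((.7495,.124),.030,.11),(255,0,255)); dr(circ((.749,0),.030,.11),(255,0,255))
    return big
a=ov("scene",(165,95,225,180),2.2)
b=ov("top",(150,100,225,180),2.2)
cv2.imwrite("pics/ov.png",np.vstack([a,b])[:800]); 
cv2.imwrite("pics/ov.png",cv2.resize(np.hstack([a,b]),(800,320)))
E
```

```text
scene pad [] []
blk [([425, 21, 24, 48, 896], [436.5, 44.5]), ([260, 171, 123, 56, 3480], [319.8, 197.8])]
lid [(([62, 0, 88, 29, 1321], [94.5, 9.5]), array([ 0.6564, -0.6525,  0.11  ])), (([50, 55, 40, 80, 1918], [69.1, 94.4]), array([ 0.8226, -0.4164,  0.11  ])), (([17, 78, 29, 23, 515], [30.9, 88.9]), array([ 0.8896, -0.4779,  0.11  ])), (([240, 110, 23, 20, 319], [251.2, 119.2]), array([ 0.5085, -0.1313,  0.11  ])), (([169, 202, 33, 38, 989], [185.1, 220.7]), array([0.7561, 0.0124, 0.11  ])), (([202, 251, 32, 32, 788], [217.4, 266.6]), array([0.7515, 0.1293, 0.11  ]))]
white [([139, 0, 52, 49, 1753], [164.2, 26.2]), ([258, 102, 40, 33, 619], [275.2, 117.4]), ([190, 107, 54, 50, 2048], [215.9, 130.7]), ([279, 127, 35, 24, 205], [293.9, 141.9]), ([391, 144, 38, 34, 331], [408.5, 161.5]), ([132, 155, 37, 26, 237], [150.3, 168.2]), ([386, 155, 19, 19, 175], [395.6, 164.8]), ([295, 170, 42, 17, 297], [314.7, 177.6]), ([259, 179, 34, 17, 283], [276.4, 186.9]), ([113, 181, 43, 28, 557], [135.2, 193.6]), ([139, 188, 308, 196, 23664], [292.5, 296.1]), ([55, 193, 19, 38, 221], [64.7, 215.5]), ([448, 205, 40, 31, 574], [467.5, 219.4]), ([172, 227, 32, 22, 190], [186.4, 241.8])]
top pad [([300, 215, 22, 23, 320], [310.4, 226.3])] [array([[ 0.5208, -0.1151,  0.14  ]])]
blk [([161, 173, 86, 117, 4870], [202.9, 234.5])]
lid [(([460, 53, 29, 26, 590], [474.2, 65.6]), array([ 0.8876, -0.486 ,  0.11  ])), (([429, 77, 31, 27, 629], [444.2, 90.7]), array([ 0.8278, -0.4163,  0.11  ])), (([474, 91, 32, 27, 639], [489.9, 104.4]), array([ 0.7978, -0.5152,  0.11  ])), (([186, 109, 27, 25, 541], [198.6, 121.1]), array([0.7489, 0.1244, 0.11  ])), (([243, 109, 28, 26, 562], [256.6, 121.7]), array([ 0.7497, -0.0024,  0.11  ]))]
white [([0, 49, 153, 130, 11971], [78.9, 115.9]), ([293, 163, 56, 55, 1333], [327.8, 193.1]), ([483, 213, 29, 61, 1287], [499.0, 241.8])]
```

View pics/ov.png

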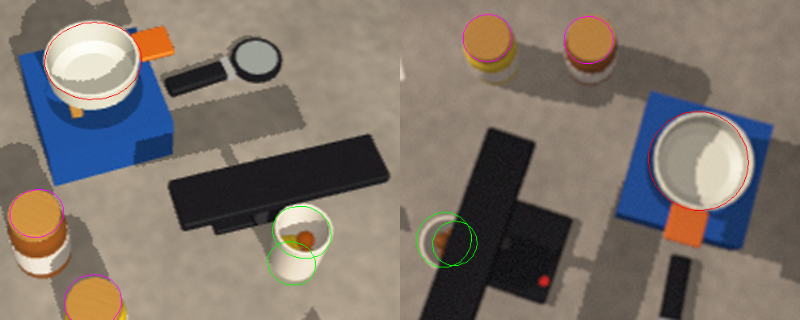

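The overlay agrees in both views to a few mm. That puts the cup at about (.503,.171), the bowl at (.597,-.132), the pad at (.521,-.114), and the lamp's y axis at azimuth 72.7°. I'll start with a safe free-air move, which also gives data for a kinematic fit.

Emit:
jog_arm --pt "0.12 -0.1 0 0 0 0 1" --pt "0.12 -0.1 0 0 0 0 1" --pt "0.12 -0.1 0 0 0 0 1" --pt "0.12 -0.1 0 0 0 0 1"

```text
t: 0.6
position: [0.2772, 0.4522, 0.2309]
tool_rot: [-0.431, -3.111, 0.001]
contact_force: [0.2, 0.1, -0.2]
opening: 0.997
gripper_force: 0.0
```

```bash
python3 -c "
from h import *
s=env.sense();print(repr(s['joint_positions'].tolist()),s['position'].tolist(),s['tool_rot'].tolist())"
```

```text
[0.9412136160027825, 0.24555549585928177, 1.5975960177723556, -4.388179043537433e-05, 1.2993249422987623, -0.35406194846783756] [0.27720741383332426, 0.45217433912388316, 0.23086619863111485] [-0.4313488331337639, -3.1114551111814084, 0.0012549295282505049]
```

Emit:
jog_arm --pt "0.12 -0.1 0 -0.17 0 0 1" --pt "0.12 -0.1 0 -0.17 0 0 1" --pt "0.12 -0.1 0 -0.17 0 0 1" --pt "0.12 -0.1 0 -0.17 0 0 1"

```text
t: 1.1
position: [0.3978, 0.3531, 0.2316]
tool_rot: [0.393, 2.827, -1.058]
contact_force: [0.1, -0.1, 0.1]
opening: 0.998
gripper_force: 0.0
```

```bash
python3 -c "
from h import *
s=env.sense();print(repr(s['joint_positions'].tolist()),s['position'].tolist(),s['tool_rot'].tolist(),s['t'])"
```

```text
[0.9243549892371257, 0.569745252541662, 1.294474045570932, -0.42575098671797046, 1.8581362065626776, -0.3689273852741579] [0.3977806733367357, 0.3531162936886115, 0.2316325968742934] [0.39286998839184684, 2.827319425667384, -1.058475256227077] 1.1
```

```bash
cat > kin.py <<'E'
from h import *
from scipy.optimize import least_squares
np.set_printoptions(precision=3,suppress=True)
D=[([1.2214853,.3074995,1.507521,-1.75e-5,1.3283958,-.0735315],[.1564078,.5526824,.2304806],[-.431765,-3.111411,.002806]),
([0.9412136160027825,0.24555549585928177,1.5975960177723556,-4.388e-05,1.2993249422987623,-0.35406194846783756],[0.27720741383332426,0.45217433912388316,0.23086619863111485],[-0.4313488331337639,-3.1114551111814084,0.0012549295282505049]),
([0.9243549892371257,0.569745252541662,1.294474045570932,-0.42575098671797046,1.8581362065626776,-0.3689273852741579],[0.3977806733367357,0.3531162936886115,0.2316325968742934],[0.39286998839184684,2.827319425667384,-1.058475256227077])]
def fk(q,p,full=False):
    r0,h,L1,e,L2,L3,off=p
    A=Ro.from_euler('ZY',[q[0],q[1]]); B=A*Ro.from_euler('Y',q[2]); C=B*Ro.from_euler('ZYZ',[q[3],q[4],q[5]+off])
    el=A.apply([0,0,L1])+Ro.from_euler('z',q[0]).apply([r0,0,h]); w=el+B.apply([e,0,L2])
    return w+C.apply([0,0,L3]),C
def res(p):
    r=[]
    for q,x,o in D:
        P,C=fk(q,p); r+=list((P-x)*10)+list((C.inv()*Ro.from_rotvec(o)).as_rotvec())
    return np.r_[r,1e-4*(p-p0)[:6]]
p0=np.array([0,.3,.45,0,.45,.25,np.pi/2])
best=min((least_squares(res,np.r_[p0[:6],o]) for o in(-np.pi/2,np.pi/2)),key=lambda s:s.cost); KP=best.x
lo=np.array([-3.12,-1.05,.14,-1.42,.1,-2.68]);hi=np.array([3.12,2.28,2.33,4.57,2.73,2.68])
def ik(pos,R,q0):
    f=lambda q:np.r_[(fk(q,KP)[0]-pos)*5,(fk(q,KP)[1].inv()*R).as_rotvec()]
    s=least_squares(f,np.clip(q0,lo+1e-3,hi-1e-3),bounds=(lo,hi)); return s.x,np.abs(s.fun).max()
E
python3 - <<'E'
from kin import *
print(KP,best.cost)
yl=np.array([.297,.955,0]);xl=np.array([.955,-.297,0])
def grot(lean,sg):
    z=-np.sin(lean)*yl-np.cos(lean)*np.array([0,0,1]); y=sg*xl; return Ro.from_matrix(np.c_[np.cross(y,z),y,z])
G=np.array([.503,.171,.052]); B=np.array([.597,-.132,.14])
for lean in(45,55):
  for sg in(1,-1):
    R=grot(np.radians(lean),sg); q=np.array(D[2][0]); z=R.as_matrix()[:,2]
    # interpolate rotation
    R0=Ro.from_rotvec(D[2][2]); dv=(R*R0.inv()).as_rotvec(); pre=G+z*(.019-.13)
    bad=0
    for a in np.linspace(0,1,9): q,e=ik(D[2][1]+a*(pre-D[2][1]),Ro.from_rotvec(a*dv)*R0,q); bad=max(bad,e)
    print("LEAN",lean,sg,"pre",q,bad)
    q,e=ik(G+z*.019,R,q); print(" grasp",q,e)
    qg=q
    for yaw in(0,-30,-60,30):
      q=qg;bad=0;mn=[]
      g0=G+[0,0,.25]
      for a in np.linspace(0,1,13):
        Ry=Ro.from_euler('z',np.radians(yaw)*a); d=-yl if 0 else Ry.apply(-yl)
        R1=Ry*R; g=g0+a*(np.array([B[0],B[1],.28])-d*.06-g0); q,e=ik(g+R1.apply([0,0,.019]),R1,q); bad=max(bad,e)
      qs=[q]
      for a in np.linspace(0,1,13):
        ax=np.cross([0,0,1],d); R2=Ro.from_rotvec(ax*np.radians(110)*a)*R1; q,e=ik(g+R2.apply([0,0,.019]),R2,q); bad=max(bad,e); qs.append(q)
      print("  yaw",yaw,"err",round(bad,4),"pour",q)
E
```

```text
[0.195 0.576 0.48  0.467 0.356 0.265 1.571] 0.17813959638441954
LEAN 45 1 pre [ 0.63   0.876  1.076 -0.452  1.837  0.96 ] 3.932225739466943e-09
 grasp [ 0.546  1.058  1.104 -0.488  1.617  0.988] 3.840418372202946e-09
  yaw 0 err 0.0 pour [-0.482  0.658  1.34   1.102  1.544 -0.461]
  yaw -30 err 0.0 pour [-0.47   0.618  1.498  1.342  1.06  -0.406]
  yaw -60 err 0.0 pour [-0.366  0.605  1.615  1.805  0.543 -0.547]
  yaw 30 err 0.0 pour [-0.431  0.711  1.185  0.896  1.967 -0.616]
LEAN 45 -1 pre [ 0.63   0.876  1.076 -0.452  1.837 -2.182] 3.294342548754158e-09
 grasp [ 0.546  1.058  1.104 -0.488  1.617 -2.153] 3.818981464398518e-09
  yaw 0 err 0.6091 pour [-0.341  0.348  1.411  0.757  1.45  -2.68 ]
  yaw -30 err 0.3611 pour [-0.318  0.292  1.566  0.763  0.92  -2.68 ]
  yaw -60 err 0.2252 pour [-0.277  0.375  1.642  0.902  0.397 -2.68 ]
  yaw 30 err 0.929 pour [-0.379  0.89   0.911  1.211  2.323 -2.68 ]
LEAN 55 1 pre [ 0.664  1.005  0.952 -0.536  1.992  0.955] 3.856943431301829e-09
 grasp [ 0.573  1.136  1.02  -0.567  1.78   0.992] 2.1388185666992854e-10
  yaw 0 err 0.0 pour [-0.448  0.557  1.377  0.951  1.479 -0.38 ]
  yaw -30 err 0.0 pour [-0.433  0.505  1.519  1.107  1.009 -0.192]
  yaw -60 err 0.0 pour [-0.341  0.474  1.624  1.246  0.48   0.016]
  yaw 30 err 0.0 pour [-0.406  0.615  1.239  0.769  1.878 -0.618]
LEAN 55 -1 pre [ 0.664  1.005  0.952 -0.536  1.992 -2.187] 4.684124838005842e-09
 grasp [ 0.573  1.136  1.02  -0.567  1.78  -2.149] 2.1422613682986475e-10
  yaw 0 err 0.5349 pour [-0.29   0.295  1.442  0.609  1.393 -2.68 ]
  yaw -30 err 0.2656 pour [-0.308  0.294  1.552  0.671  0.956 -2.68 ]
  yaw -60 err 0.1 pour [-0.3    0.383  1.627  0.848  0.477 -2.68 ]
  yaw 30 err 0.9336 pour [-0.332  0.591  1.133  0.818  2.039 -2.68 ]
```

```bash
python3 - <<'E'
from kin import *
print(res(KP)[:18].reshape(3,6))
for q,x,o in D: 
    C=fk(q,KP)[1]; print(C.as_matrix()[:,2],Ro.from_rotvec(o).as_matrix()[:,2],C.as_matrix()[:,1],Ro.from_rotvec(o).as_matrix()[:,1])
E
```

```text
[[ 0.396 -0.146 -0.004 -0.    -0.    -0.   ]
 [ 0.343 -0.245  0.01   0.    -0.     0.   ]
 [-0.001 -0.002 -0.006 -0.     0.     0.   ]]
[-0.001 -0.002 -1.   ] [-0.001 -0.002 -1.   ] [ 0.272  0.962 -0.002] [ 0.272  0.962 -0.002]
[-0.    -0.001 -1.   ] [-0.    -0.001 -1.   ] [ 0.272  0.962 -0.001] [ 0.272  0.962 -0.001]
[ 0.001 -0.657 -0.754] [ 0.001 -0.657 -0.754] [ 0.273  0.726 -0.632] [ 0.273  0.726 -0.632]
```

```bash
sed -i 's/r0,h,L1,e,L2,L3,off=p/r0,h,L1,e,L2,L3,off,dy=p/; s/apply(\[r0,0,h\])/apply([r0,dy,h])/; s/.25,np.pi\/2\])/.25,np.pi\/2,.04])/; s/np.r_\[p0\[:6\],o\]/np.r_[p0[:6],o,.04]/' kin.py
cat > plan.py <<'E'
from kin import *
print(KP,best.cost)
yl=np.array([.297,.955,0]);xl=np.array([.955,-.297,0])
def grot(lean,sg):
    z=-np.sin(lean)*yl-np.cos(lean)*np.array([0,0,1]); y=sg*xl; return Ro.from_matrix(np.c_[np.cross(y,z),y,z])
G=np.array([.503,.171,.052]); B=np.array([.597,-.132,.14])
if __name__=="__main__":
 for lean in(45,55):
  for sg in(1,):
    R=grot(np.radians(lean),sg); q=np.array(D[2][0]); z=R.as_matrix()[:,2]
    R0=Ro.from_rotvec(D[2][2]); dv=(R*R0.inv()).as_rotvec(); pre=G+z*(.019-.13)
    bad=0
    for a in np.linspace(0,1,9): q,e=ik(D[2][1]+a*(pre-D[2][1]),Ro.from_rotvec(a*dv)*R0,q); bad=max(bad,e)
    print("LEAN",lean,sg,"pre",pre,"rot deg",np.degrees(dv),q,bad)
    q,e=ik(G+z*.019,R,q); print(" grasp",G+z*.019,q,e)
    qg=q
    for yaw in(0,-30,-60,30):
      q=qg;bad=0
      g0=G+[0,0,.25]
      for a in np.linspace(0,1,13):
        Ry=Ro.from_euler('z',np.radians(yaw)*a); d=Ry.apply(-yl)
        R1=Ry*R; g=g0+a*(np.array([B[0],B[1],.28])-d*.06-g0); q,e=ik(g+R1.apply([0,0,.019]),R1,q); bad=max(bad,e)
      q1=q
      for a in np.linspace(0,1,13):
        ax=np.cross([0,0,1],d); R2=Ro.from_rotvec(ax*np.radians(110)*a)*R1; q,e=ik(g+R2.apply([0,0,.019]),R2,q); bad=max(bad,e)
      print("  yaw",yaw,"err",round(bad,4),q1,"pour",q)
E
python3 plan.py
```

```text
[0.    0.192 0.647 0.109 0.417 0.371 1.571 0.042] 3.8992857028700443e-10
LEAN 45 1 pre [0.526 0.246 0.13 ] rot deg [-11.234 -50.937 -70.321] [ 0.634  0.758  1.23  -0.446  1.807  0.979] 3.1775744535611494e-09
 grasp [0.499 0.158 0.039] [ 0.557  0.781  1.483 -0.481  1.53   1.043] 2.7478019859472624e-14
  yaw 0 err 0.0 [ 0.173  0.543  1.298 -0.686  1.693  0.528] pour [-0.696  0.561  1.559  0.996  1.647 -0.661]
  yaw -30 err 0.0 [ 0.043  0.714  0.96  -0.542  2.053  0.759] pour [-0.731  0.419  1.86   1.285  1.224 -0.637]
  yaw -60 err 0.0 [-0.118  0.837  0.703 -0.331  2.33   1.093] pour [-0.61   0.299  2.103  1.813  0.762 -0.764]
  yaw 30 err 0.0 [ 0.234  0.346  1.65  -0.829  1.283  0.318] pour [-0.587  0.695  1.266  0.773  2.033 -0.778]
LEAN 55 1 pre [0.53  0.258 0.116] rot deg [-20.613 -54.225 -65.517] [ 0.673  0.877  1.136 -0.517  1.946  0.994] 4.1635301317732845e-09
 grasp [0.498 0.156 0.041] [ 0.592  0.87   1.414 -0.543  1.678  1.074] 1.2045919817182948e-14
  yaw 0 err 0.0 [ 0.221  0.609  1.297 -0.81   1.769  0.584] pour [-0.651  0.493  1.529  0.878  1.574 -0.563]
  yaw -30 err 0.0 [ 0.073  0.792  0.913 -0.663  2.162  0.732] pour [-0.671  0.352  1.79   1.097  1.142 -0.418]
  yaw -60 err 0.0 [-0.104  0.929  0.612 -0.445  2.486  1.018] pour [-0.555  0.232  1.99   1.395  0.623 -0.298]
  yaw 30 err 0.0 [ 0.305  0.404  1.696 -0.996  1.338  0.486] pour [-0.559  0.622  1.272  0.675  1.944 -0.762]
```

```bash
cat > step.py <<'E'
from plan import *
def go(pos,R,n,s=None):
    s=s or env.sense(); R0=Ro.from_rotvec(s['tool_rot']); dp=(pos-s['position'])/n/.25; dr=(R*R0.inv()).as_rotvec()/n/1.0472
    print(n,"rows:",dp.round(4).tolist(),dr.round(4).tolist(),"deg/row",np.degrees(np.linalg.norm(dr)*1.0472).round(2),"mm/row",np.linalg.norm(dp)*250)
R=grot(np.radians(50),1)
E
python3 - <<'E'
from step import *
z=R.as_matrix()[:,2]; go(G+z*(.019-.13),R,12); print(G+z*(.019-.13),R.as_rotvec(),z,G+z*.019)
E
```

```text
[0.    0.192 0.647 0.109 0.417 0.371 1.571 0.042] 3.8992857028700443e-10
12 rows: [0.0435, -0.0336, -0.0361] [-0.0221, -0.0731, -0.0944] deg/row 7.28 mm/row 16.44297776189056
[0.528 0.252 0.123] [ 1.986  1.463 -0.926] [-0.227 -0.732 -0.643] [0.499 0.157 0.04 ]
```

Emit:
jog_arm --pt "0.0435 -0.0336 -0.0361 -0.0221 -0.0731 -0.0944 1" --pt "0.0435 -0.0336 -0.0361 -0.0221 -0.0731 -0.0944 1" --pt "0.0435 -0.0336 -0.0361 -0.0221 -0.0731 -0.0944 1" --pt "0.0435 -0.0336 -0.0361 -0.0221 -0.0731 -0.0944 1" --pt "0.0435 -0.0336 -0.0361 -0.0221 -0.0731 -0.0944 1" --pt "0.0435 -0.0336 -0.0361 -0.0221 -0.0731 -0.0944 1"

```text
t: 1.85
position: [0.462, 0.3026, 0.1762]
tool_rot: [1.324, 2.253, -1.052]
contact_force: [-0.2, 0.7, 0.4]
opening: 0.999
gripper_force: 0.0
```

Emit:
jog_arm --pt "0.0435 -0.0336 -0.0361 -0.0221 -0.0731 -0.0944 1" --pt "0.0435 -0.0336 -0.0361 -0.0221 -0.0731 -0.0944 1" --pt "0.0435 -0.0336 -0.0361 -0.0221 -0.0731 -0.0944 1" --pt "0.0435 -0.0336 -0.0361 -0.0221 -0.0731 -0.0944 1" --pt "0.0435 -0.0336 -0.0361 -0.0221 -0.0731 -0.0944 1" --pt "0.0435 -0.0336 -0.0361 -0.0221 -0.0731 -0.0944 1" --pt "0 0 0 0 0 0 1"

```text
t: 2.72
position: [0.5275, 0.2513, 0.1216]
tool_rot: [1.984, 1.465, -0.925]
contact_force: [-0.1, 0.9, 0.2]
opening: 0.996
gripper_force: 0.0
```

```bash
python3 - <<'E'
from step import *
ims=[]
for n,(x,y,w,h) in dict(scene=(230,130,200,160),top=(80,130,200,160)).items():
    im=optics.camera(n); np.save(n+"1.npy",im); ims.append(cv2.resize(im[y:y+h,x:x+w,::-1],None,fx=2,fy=2,interpolation=cv2.INTER_CUBIC))
    s=env.sense(); print(n,(pj(n,[s['position']])-[x,y]+.5)*2)
cv2.imwrite("pics/pre.png",np.hstack(ims))
z=R.as_matrix()[:,2]; go(G+z*.019,R,8); print(s['position'],s['t'])
E
```

```text
[0.    0.192 0.647 0.109 0.417 0.371 1.571 0.042] 3.8992857028700443e-10
scene [[249.167 251.418]]
top [[106.356 183.434]]
8 rows: [-0.014, -0.0477, -0.0415] [-0.0002, 0.0001, -0.0006] deg/row 0.04 mm/row 16.18027701762629
[0.527 0.252 0.123] 2.825
```

View pics/pre.png

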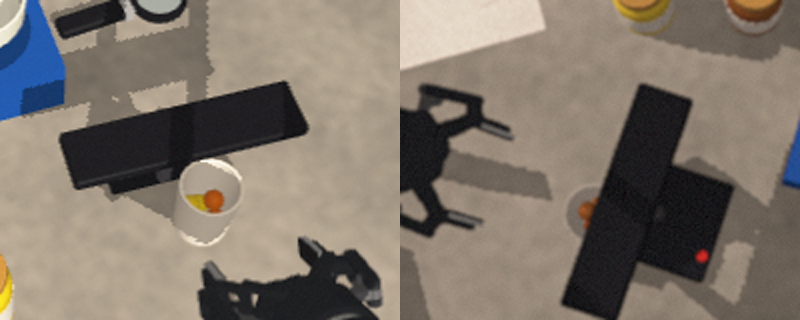

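The picture shows the open fingers straddling the approach line. The tips' midpoint agrees with the projected TCP to about 3 mm, the cup rim is at (210,185), and the lamp is clear. I'm advancing now.

Emit:
jog_arm --pt "-0.014 -0.0477 -0.0415 0 0 0 1" --pt "-0.014 -0.0477 -0.0415 0 0 0 1" --pt "-0.014 -0.0477 -0.0415 0 0 0 1" --pt "-0.014 -0.0477 -0.0415 0 0 0 1" --pt "-0.014 -0.0477 -0.0415 0 0 0 1" --pt "-0.014 -0.0477 -0.0415 0 0 0 1" --pt "-0.014 -0.0477 -0.0415 0 0 0 1" --pt "-0.014 -0.0477 -0.0415 0 0 0 1" --squeeze 30

```text
t: 3.82
position: [0.4989, 0.1563, 0.0393]
tool_rot: [1.985, 1.465, -0.921]
contact_force: [0.7, 0.0, 0.2]
opening: 1.0
gripper_force: 0.0
```

```bash
python3 - <<'E'
from step import *
ims=[]
for n,(x,y,w,h) in dict(scene=(230,130,200,160),top=(80,130,200,160)).items():
    im=optics.camera(n); np.save(n+"2.npy",im); ims.append(cv2.resize(im[y:y+h,x:x+w,::-1],None,fx=2,fy=2,interpolation=cv2.INTER_CUBIC))
cv2.imwrite("pics/gr.png",np.hstack(ims)); print(env.sense()['position'])
E
```

```text
[0.    0.192 0.647 0.109 0.417 0.371 1.571 0.042] 3.8992857028700443e-10
[0.498 0.155 0.039]
```

View pics/gr.png

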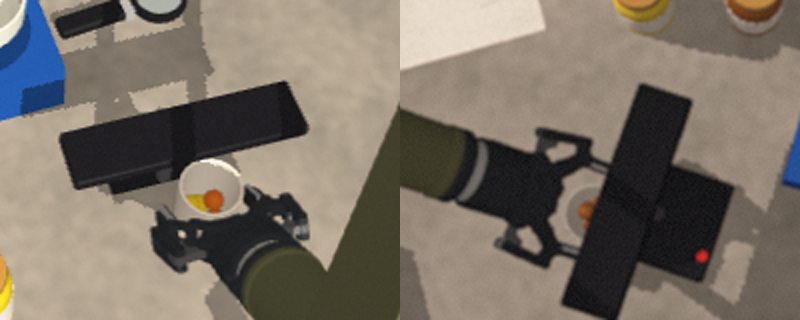

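The fingers straddle the cup, one on each side, and the lamp is clear. I'm closing the gripper.

Emit:
jog_arm --pt "0 0 0 0 0 0 0.6" --pt "0 0 0 0 0 0 0.5" --pt "0 0 0 0 0 0 0.4" --pt "0 0 0 0 0 0 0" --pt "0 0 0 0 0 0 0" --pt "0 0 0 0 0 0 0" --pt "0 0 0 0 0 0 0" --squeeze 50

```text
t: 4.8
position: [0.4994, 0.1574, 0.0408]
tool_rot: [1.984, 1.465, -0.92]
contact_force: [0.5, 0.8, 4.8]
opening: 0.719
gripper_force: 54.4
```

Emit:
jog_arm --pt "0 0 0.03 0 0 0 0" --pt "0 0 0.03 0 0 0 0" --pt "0.009 0.029 0 0 0 0 0" --pt "0.018 0.057 0 0 0 0 0" --pt "0.018 0.057 0 0 0 0 0" --pt "0.018 0.057 0 0 0 0 0" --pt "0.018 0.057 0 0 0 0 0" --pt "0.018 0.057 0 0 0 0 0"

```text
t: 5.8
position: [0.5241, 0.2367, 0.0548]
tool_rot: [1.984, 1.465, -0.921]
contact_force: [-0.0, -0.2, -1.6]
opening: 0.716
gripper_force: 54.3
```

Emit:
jog_arm --pt "0.018 0.057 0.02 0 0 0 0" --pt "0 0.04 0.06 0 0 0 0" --pt "0 0 0.1 0 0 0 0" --pt "0 0 0.14 0 0 0 0" --pt "0 0 0.14 0 0 0 0" --pt "0 0 0.14 0 0 0 0" --pt "0 0 0.14 0 0 0 0" --pt "0 0 0.1 0 0 0 0"

```text
t: 6.8
position: [0.528, 0.2591, 0.2691]
tool_rot: [1.987, 1.463, -0.918]
contact_force: [0.2, -0.5, -2.3]
opening: 0.719
gripper_force: 54.4
```

```bash
python3 - <<'E'
from step import *
ims=[]
for n,(x,y,w,h) in dict(scene=(230,130,200,160),top=(60,110,200,160)).items():
    im=optics.camera(n); np.save(n+"3.npy",im); ims.append(cv2.resize(im[y:y+h,x:x+w,::-1],None,fx=2,fy=2,interpolation=cv2.INTER_CUBIC))
cv2.imwrite("pics/lift.png",np.hstack(ims)); s=env.sense();print(s['position'],s['t'],s['contact_force'],s['opening'])
E
```

```text
[0.    0.192 0.647 0.109 0.417 0.371 1.571 0.042] 3.8992857028700443e-10
[0.529 0.26  0.27 ] 6.9 [ 0.402  0.829 -1.868] 0.7207870355157129
```

View pics/lift.png

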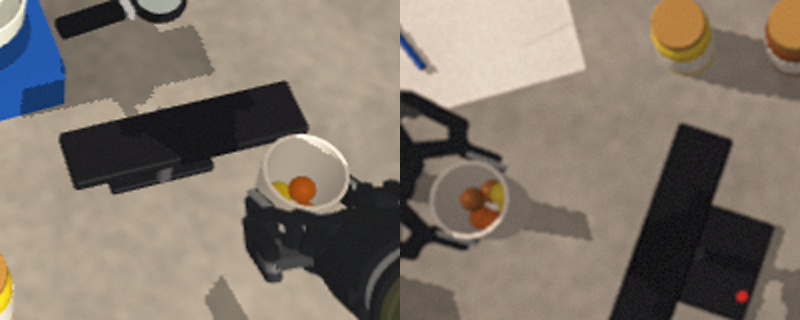

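The cup is lifted upright with its sweets. The rim is at crop (307,173) in scene and (70,200) in top, and the wrist force matches the full weight. Next I'll plan the pour.

```bash
cat > pour.py <<'E'
from step import *
s=env.sense()
# triangulate rim centre at unknown height
if __name__=="__main__":
    us=[383.5,216.5]; ut=[95.,210.]
    f=lambda X:np.r_[pj("scene",X)[0]-us,pj("top",X)[0]-ut]
    r=least_squares(f,[.53,.28,.31]); print("rim",r.x,"px res",r.fun,"rel G",r.x-(s['position']-.019*Ro.from_rotvec(s['tool_rot']).as_matrix()[:,2]))
d=-yl; ax=np.cross([0,0,1],d); ax/=np.linalg.norm(ax)
H=.034 # rim above G
def tcp(off,z,phi):
    P=np.array([B[0],B[1],0])+off*d+[0,0,z]
    lip0=-.019*R.as_matrix()[:,2]+np.array([0,0,H])+.033*d   # rel TCP
    Rp=Ro.from_rotvec(ax*np.radians(phi)); return P-Rp.apply(lip0), Rp*R
def seq(wps,s=s):
    st=dict(position=s['position'],tool_rot=s['tool_rot']); q=s['joint_positions']
    for off,z,phi,n in wps:
        p,Rp=tcp(off,z,phi); go(p,Rp,n,st); q2,e=ik(p,Rp,q); print("   tcp",p,"ik",e,"q",q2,"rate/lim",(np.abs(q2-q)/(n/8)/np.array([2.57,2.57,3.14,3.14,3.14,3.14])).max()); q=q2
        st=dict(position=p,tool_rot=Rp.as_rotvec())
E
python3 - <<'E'
import runpy; runpy.run_path("pour.py",run_name="__main__")
from pour import *
seq([(-.03,.315,0,16),(-.03,.26,50,8),(-.028,.17,72,6),(-.025,.168,92,6),(-.025,.166,116,6)])
E
```

```text
[0.    0.192 0.647 0.109 0.417 0.371 1.571 0.042] 3.8992857028700443e-10
rim [0.528 0.269 0.309] px res [-0.655 -0.072 -0.544  0.48 ] rel G [-0.004 -0.004  0.026]
16 rows: [0.0207, -0.0863, -0.0003] [-0.0003, 0.0006, -0.0001] deg/row 0.04 mm/row 22.19606529482132
   tcp [ 0.611 -0.086  0.269] ik 5.340966557909609e-10 q [ 0.202  0.577  1.291 -0.748  1.737  0.557] rate/lim 0.08965769943633721
8 rows: [0.0043, 0.0138, -0.0122] [0.0995, -0.0309, -0.0] deg/row 6.25 mm/row 4.7161127503849265
   tcp [ 0.62  -0.058  0.244] ik 1.734723475976807e-14 q [-0.161  0.364  1.383 -0.     1.394  0.14 ] rate/lim 0.23821590701343118
6 rows: [0.0001, 0.0002, -0.0474] [0.0584, -0.0181, -0.0] deg/row 3.67 mm/row 11.860611602666713
   tcp [ 0.62  -0.058  0.173] ik 2.5064672559693686e-12 q [-0.387  0.426  1.547  0.407  1.231 -0.235] rate/lim 0.17280949155660646
6 rows: [-0.0014, -0.0045, 0.0099] [0.053, -0.0165, 0.0] deg/row 3.33 mm/row 2.7343609162133773
   tcp [ 0.618 -0.065  0.188] ik 9.71445146547012e-16 q [-0.574  0.497  1.576  0.718  1.369 -0.533] rate/lim 0.13198831489111099
6 rows: [-0.0024, -0.0077, 0.0099] [0.0637, -0.0198, 0.0] deg/row 4.0 mm/row 3.1839352934222576
   tcp [ 0.614 -0.076  0.203] ik 1.9428902930940236e-15 q [-0.726  0.661  1.597  0.984  1.604 -0.789] rate/lim 0.11306186042705889
```

Emit:
jog_arm --pt "0.012 -0.05 0 0 0 0 0" --pt "0.0207 -0.0863 0 0 0 0 0" --pt "0.0207 -0.0863 0 0 0 0 0" --pt "0.0207 -0.0863 0 0 0 0 0" --pt "0.0207 -0.0863 0 0 0 0 0" --pt "0.0207 -0.0863 0 0 0 0 0" --pt "0.0207 -0.0863 0 0 0 0 0" --pt "0.0207 -0.0863 0 0 0 0 0" --squeeze 60

```text
t: 7.9
position: [0.5679, 0.0948, 0.2651]
tool_rot: [1.985, 1.465, -0.921]
contact_force: [-0.0, 0.2, -2.0]
opening: 0.723
gripper_force: 64.8
```

Emit:
jog_arm --pt "0.0207 -0.0863 0 0 0 0 0" --pt "0.0207 -0.0863 0 0 0 0 0" --pt "0.0207 -0.0863 0 0 0 0 0" --pt "0.0207 -0.0863 0 0 0 0 0" --pt "0.0207 -0.0863 0 0 0 0 0" --pt "0.0207 -0.0863 0 0 0 0 0" --pt "0.0207 -0.0863 0 0 0 0 0" --pt "0.0294 -0.1226 0 0 0 0 0"

```text
t: 8.9
position: [0.6116, -0.0864, 0.2649]
tool_rot: [1.984, 1.466, -0.92]
contact_force: [-0.1, 0.1, -2.1]
opening: 0.715
gripper_force: 64.9
```

Emit:
jog_arm --pt "0.0043 0.0138 -0.0122 0.0995 -0.0309 0 0" --pt "0.0043 0.0138 -0.0122 0.0995 -0.0309 0 0" --pt "0.0043 0.0138 -0.0122 0.0995 -0.0309 0 0" --pt "0.0043 0.0138 -0.0122 0.0995 -0.0309 0 0" --pt "0.0043 0.0138 -0.0122 0.0995 -0.0309 0 0" --pt "0.0043 0.0138 -0.0122 0.0995 -0.0309 0 0" --pt "0.0043 0.0138 -0.0122 0.0995 -0.0309 0 0" --pt "0.0043 0.0138 -0.0122 0.0995 -0.0309 0 0"

```text
t: 9.9
position: [0.6195, -0.0588, 0.2409]
tool_rot: [2.528, 1.862, 0.01]
contact_force: [-0.1, 0.3, -2.2]
opening: 0.714
gripper_force: 65.4
```

```bash
sed -i 's/^H=.034/H=.032/' pour.py; python3 - <<'E'
from pour import *
print(s['position'],s['t'],s['contact_force'])
ims=[]
for n,(x,y,w,h) in dict(scene=(130,70,200,160),top=(210,120,200,160)).items():
    im=optics.camera(n); big=cv2.resize(im[y:y+h,x:x+w,::-1],None,fx=2,fy=2,interpolation=cv2.INTER_CUBIC)
    p,_=tcp(-.03,.26,50); lip=np.array([B[0],B[1],.26])-.03*d
    for P,c in((circ(B,.058,.14),(0,0,255)),([lip],(0,255,0))):
        for u in (pj(n,P)-[x,y]+.5)*2: cv2.circle(big,tuple(int(v) for v in u),2,c,-1)
    ims.append(big)
cv2.imwrite("pics/p1.png",np.hstack(ims))
seq([(-.028,.17,72,6),(-.025,.168,92,6),(-.025,.166,116,6)],env.sense())
E
```

```text
[0.    0.192 0.647 0.109 0.417 0.371 1.571 0.042] 3.8992857028700443e-10
[ 0.619 -0.059  0.241] 9.9 [-0.144  0.277 -2.176]
6 rows: [0.0006, 0.0008, -0.0445] [0.0583, -0.0176, 0.0006] deg/row 3.66 mm/row 11.123129448837805
   tcp [ 0.619 -0.06   0.174] ik 9.922340726831178e-13 q [-0.391  0.426  1.546  0.406  1.234 -0.237] rate/lim 0.17240227013154769
6 rows: [-0.0014, -0.0046, 0.0094] [0.053, -0.0165, 0.0] deg/row 3.33 mm/row 2.638816438953105
   tcp [ 0.617 -0.067  0.188] ik 1.1102230246251565e-15 q [-0.577  0.498  1.575  0.717  1.371 -0.535] rate/lim 0.13171724257416362
6 rows: [-0.0024, -0.0076, 0.0093] [0.0637, -0.0198, 0.0] deg/row 4.0 mm/row 3.05916385679136
   tcp [ 0.614 -0.078  0.202] ik 2.220446049250313e-15 q [-0.729  0.663  1.596  0.982  1.605 -0.791] rate/lim 0.11283464891192178
```

View pics/p1.png

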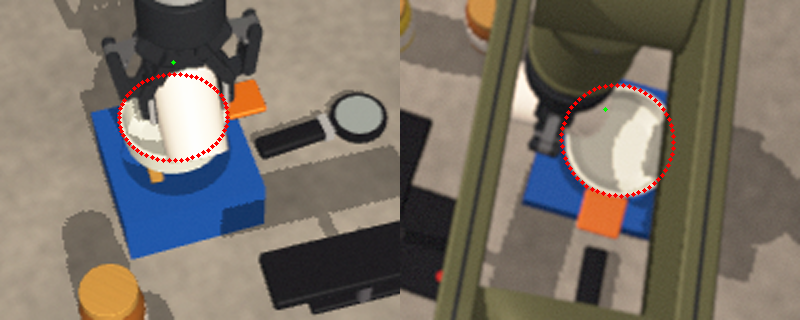

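The bowl model matches in both views, and the cup hangs over the +y half of the bowl as intended. Next I'll lower it and pour slowly.

Emit:
jog_arm --pt "0.0006 0.0008 -0.0445 0.0583 -0.0176 0 0" --pt "0.0006 0.0008 -0.0445 0.0583 -0.0176 0 0" --pt "0.0006 0.0008 -0.0445 0.0583 -0.0176 0 0" --pt "0.0006 0.0008 -0.0445 0.0583 -0.0176 0 0" --pt "0.0006 0.0008 -0.0445 0.0583 -0.0176 0 0" --pt "0.0006 0.0008 -0.0445 0.0583 -0.0176 0 0"

```text
t: 10.75
position: [0.6203, -0.0568, 0.1731]
tool_rot: [-2.318, -1.709, -0.45]
contact_force: [-0.0, 0.5, -1.5]
opening: 0.721
gripper_force: 65.4
```

Emit:
jog_arm --pt "-0.0014 -0.0046 0.0094 0.053 -0.0165 0 0" --pt "-0.0014 -0.0046 0.0094 0.053 -0.0165 0 0" --pt "-0.0014 -0.0046 0.0094 0.053 -0.0165 0 0" --pt "-0.0014 -0.0046 0.0094 0.053 -0.0165 0 0" --pt "-0.0014 -0.0046 0.0094 0.053 -0.0165 0 0" --pt "-0.0014 -0.0046 0.0094 0.053 -0.0165 0 0" --pt "0 0 0 0 0 0 0" --pt "0 0 0 0 0 0 0"

```text
t: 11.75
position: [0.6185, -0.0634, 0.1876]
tool_rot: [-2.088, -1.538, -0.8]
contact_force: [0.3, 0.5, -1.6]
opening: 0.711
gripper_force: 65.3
```

Emit:
jog_arm --pt "-0.0024 -0.0076 0.0093 0.0637 -0.0198 0 0" --pt "-0.0024 -0.0076 0.0093 0.0637 -0.0198 0 0" --pt "-0.0024 -0.0076 0.0093 0.0637 -0.0198 0 0" --pt "-0.0024 -0.0076 0.0093 0.0637 -0.0198 0 0" --pt "-0.0024 -0.0076 0.0093 0.0637 -0.0198 0 0" --pt "-0.0024 -0.0076 0.0093 0.0637 -0.0198 0 0" --pt "0 0 0 0 0 0 0" --pt "0 0 0 0 0 0 0"

```text
t: 12.75
position: [0.6152, -0.0745, 0.2022]
tool_rot: [-1.773, -1.307, -1.151]
contact_force: [0.4, -0.0, -0.8]
opening: 0.715
gripper_force: 65.7
```

Emit:
jog_arm --pt "0 0 0 0 0 0 0" --pt "0 0 0 0 0 0 0" --pt "0 0 0 0 0 0 0" --pt "0 0 0 0 0 0 0"

```text
t: 13.25
position: [0.6149, -0.0748, 0.202]
tool_rot: [-1.773, -1.304, -1.152]
contact_force: [0.7, -0.6, -1.3]
opening: 0.715
gripper_force: 65.7
```

Emit:
jog_arm --pt "-0.004 -0.012 0.015 0.09 -0.028 0 0" --pt "-0.004 -0.012 0.015 0.09 -0.028 0 0" --pt "0 0 0 0 0 0 0" --pt "0 0 0 0 0 0 0" --pt "0 0 0.05 0 0 0 0" --pt "0 0 0.1 0 0 0 0" --pt "0 0 0.1 0 0 0 0" --pt "0 0 0.1 0 0 0 0"

```text
t: 14.25
position: [0.6128, -0.0802, 0.2994]
tool_rot: [-1.613, -1.19, -1.292]
contact_force: [-0.0, -0.4, 0.5]
opening: 0.718
gripper_force: 65.7
```

```bash
python3 - <<'E'
from pour import *
print(s['position'],s['t'],s['contact_force'])
ims=[]
for n,(x,y,w,h) in dict(scene=(150,70,130,105),top=(260,130,130,105)).items():
    im=optics.camera(n); np.save(n+"4.npy",im); ims.append(cv2.resize(im[y:y+h,x:x+w,::-1],None,fx=3,fy=3,interpolation=cv2.INTER_CUBIC))
cv2.imwrite("pics/p2.png",np.hstack(ims))
E
```

```text
[0.    0.192 0.647 0.109 0.417 0.371 1.571 0.042] 3.8992857028700443e-10
[ 0.613 -0.08   0.299] 14.25 [-0.046 -0.355  0.51 ]
```

View pics/p2.png

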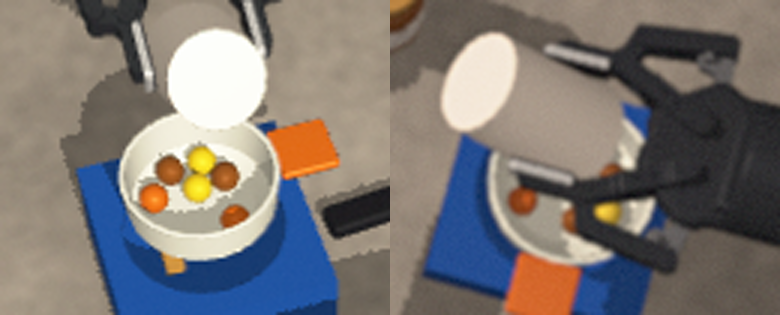

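All six sweets are in the bowl, visible in the scene crop between (152,198) and (235,217). Next I'll turn the cup upright and carry it to the open spot.

```bash
python3 - <<'E'
from pour import *
R0=Ro.from_rotvec(s['tool_rot']); a=np.array([.611,-.086,.30]); go(a,R,14)
print((R*R0.inv()).as_rotvec(),ax)
go(np.array([.528,.257,.29]),R,14,dict(position=a,tool_rot=R.as_rotvec()))
E
```

```text
[0.    0.192 0.647 0.109 0.417 0.371 1.571 0.042] 3.8992857028700443e-10
14 rows: [-0.0007, -0.0016, -0.0003] [-0.1445, 0.0453, -0.0006] deg/row 9.09 mm/row 0.42732350278319303
[-2.119  0.664 -0.008] [ 0.955 -0.297  0.   ]
14 rows: [-0.0237, 0.098, -0.0029] [-0.0, -0.0, 0.0] deg/row 0.0 mm/row 25.217219578401306
```

Emit:
jog_arm --pt "0 0 0 -0.1445 0.0453 0 0" --pt "0 0 0 -0.1445 0.0453 0 0" --pt "0 0 0 -0.1445 0.0453 0 0" --pt "0 0 0 -0.1445 0.0453 0 0" --pt "0 0 0 -0.1445 0.0453 0 0" --pt "0 0 0 -0.1445 0.0453 0 0" --pt "0 0 0 -0.1445 0.0453 0 0"

```text
t: 15.22
position: [0.6124, -0.0809, 0.2978]
tool_rot: [-2.409, -1.77, -0.284]
contact_force: [0.7, 0.7, -2.5]
opening: 0.72
gripper_force: 65.6
```

Emit:
jog_arm --pt "0 0 0 -0.1445 0.0453 0 0" --pt "0 0 0 -0.1445 0.0453 0 0" --pt "0 0 0 -0.1445 0.0453 0 0" --pt "0 0 0 -0.1445 0.0453 0 0" --pt "0 0 0 -0.1445 0.0453 0 0" --pt "0 0 0 -0.1445 0.0453 0 0" --pt "0 0 0 -0.1445 0.0453 0 0"

```text
t: 16.1
position: [0.6128, -0.0798, 0.2973]
tool_rot: [1.987, 1.461, -0.928]
contact_force: [0.5, -0.4, -1.5]
opening: 0.719
gripper_force: 65.6
```

Emit:
jog_arm --pt "-0.024 0.098 0 0 0 0 0" --pt "-0.024 0.098 0 0 0 0 0" --pt "-0.024 0.098 0 0 0 0 0" --pt "-0.024 0.098 0 0 0 0 0" --pt "-0.024 0.098 0 0 0 0 0" --pt "-0.024 0.098 0 0 0 0 0" --pt "-0.024 0.098 0 0 0 0 0"

```text
t: 16.98
position: [0.5705, 0.0922, 0.2969]
tool_rot: [1.991, 1.462, -0.926]
contact_force: [0.1, 0.1, -1.5]
opening: 0.717
gripper_force: 65.7
```

Emit:
jog_arm --pt "-0.024 0.098 0 0 0 0 0" --pt "-0.024 0.098 0 0 0 0 0" --pt "-0.024 0.098 0 0 0 0 0" --pt "-0.024 0.098 0 0 0 0 0" --pt "-0.024 0.098 0 0 0 0 0" --pt "-0.024 0.098 0 0 0 0 0" --pt "-0.024 0.098 0 0 0 0 0"

```text
t: 17.85
position: [0.5286, 0.2638, 0.2969]
tool_rot: [1.991, 1.462, -0.926]
contact_force: [0.1, -0.4, -0.9]
opening: 0.713
gripper_force: 65.7
```

Emit:
jog_arm --pt "0 0 -0.12 0 0 0 0" --pt "0 0 -0.14 0 0 0 0" --pt "0 0 -0.14 0 0 0 0" --pt "0 0 -0.14 0 0 0 0" --pt "0 0 -0.14 0 0 0 0" --pt "0 0 -0.12 0 0 0 0" --pt "0 0 -0.08 0 0 0 0" --pt "0 0 0 0 0 0 0"

```text
t: 18.85
position: [0.5283, 0.2621, 0.0756]
tool_rot: [1.989, 1.462, -0.93]
contact_force: [-0.4, 0.1, -0.6]
opening: 0.72
gripper_force: 65.7
```

```bash
python3 - <<'E'
from pour import *
print(s['position'],s['t'],s['contact_force']); go(np.array([*s['position'][:2],.0435]),R,4)
E
```

```text
[0.    0.192 0.647 0.109 0.417 0.371 1.571 0.042] 3.8992857028700443e-10
[0.528 0.262 0.076] 18.85 [-0.369  0.126 -0.568]
4 rows: [0.0, 0.0, -0.0321] [-0.0002, -0.0006, 0.0007] deg/row 0.06 mm/row 8.020406384364458
```

Emit:
jog_arm --pt "0 0 -0.032 0 0 0 0" --pt "0 0 -0.032 0 0 0 0" --pt "0 0 -0.032 0 0 0 0" --pt "0 0 -0.024 0 0 0 0" --pt "0 0 0 0 0 0 0"

```text
t: 19.48
position: [0.5287, 0.2619, 0.0464]
tool_rot: [1.99, 1.462, -0.928]
contact_force: [0.4, 0.3, -1.0]
opening: 0.712
gripper_force: 65.7
```

Emit:
jog_arm --pt "0 0 -0.006 0 0 0 0" --pt "0 0 0 0 0 0 0"

```text
t: 19.73
position: [0.529, 0.2622, 0.0455]
tool_rot: [1.991, 1.462, -0.926]
contact_force: [-0.2, -0.7, -2.2]
opening: 0.715
gripper_force: 65.7
```

Emit:
jog_arm --pt "0 0 -0.006 0 0 0 0" --pt "0 0 0 0 0 0 0"

```text
t: 19.98
position: [0.5289, 0.2621, 0.0439]
tool_rot: [1.991, 1.462, -0.926]
contact_force: [0.1, 0.4, -0.9]
opening: 0.715
gripper_force: 65.7
```

Emit:
jog_arm --pt "0 0 -0.004 0 0 0 0" --pt "0 0 0 0 0 0 0"

```text
t: 20.23
position: [0.5289, 0.2621, 0.0428]
tool_rot: [1.991, 1.462, -0.927]
contact_force: [0.4, 0.0, -0.3]
opening: 0.715
gripper_force: 65.7
```

Emit:
jog_arm --pt "0 0 -0.006 0 0 0 0" --pt "0 0 0 0 0 0 0"

```text
t: 20.48
position: [0.5289, 0.2621, 0.0413]
tool_rot: [1.991, 1.462, -0.927]
contact_force: [0.0, 0.4, -1.7]
opening: 0.713
gripper_force: 65.7
```

Emit:
jog_arm --pt "0 0 -0.004 0 0 0 0" --pt "0 0 0 0 0 0 0"

```text
t: 20.72
position: [0.5289, 0.2621, 0.0408]
tool_rot: [1.991, 1.462, -0.926]
contact_force: [-1.0, 0.2, 1.9]
opening: 0.718
gripper_force: 65.7
```

The cup is back on the table at the grasp height, with contact felt. I'm releasing and then backing out along the tool axis.

Emit:
jog_arm --pt "0 0 0 0 0 0 0.78" --pt "0 0 0 0 0 0 0.85" --pt "0 0 0 0 0 0 1" --pt "0 0 0 0 0 0 1" --pt "0 0 0 0 0 0 1"

```text
t: 21.35
position: [0.529, 0.2621, 0.0404]
tool_rot: [1.991, 1.462, -0.926]
contact_force: [0.4, -0.0, -0.4]
opening: 1.0
gripper_force: 0.0
```

Emit:
jog_arm --pt "0.009 0.029 0.026 0 0 0 1" --pt "0.018 0.058 0.051 0 0 0 1" --pt "0.018 0.058 0.051 0 0 0 1" --pt "0.018 0.058 0.051 0 0 0 1" --pt "0.018 0.058 0.051 0 0 0 1" --pt "0.018 0.058 0.051 0 0 0 1" --pt "0.018 0.058 0.051 0 0 0 1" --pt "0.018 0.058 0.051 0 0 0 1"

```text
t: 22.35
position: [0.5628, 0.3718, 0.1371]
tool_rot: [1.991, 1.463, -0.926]
contact_force: [-0.0, 0.7, -0.2]
opening: 1.003
gripper_force: 0.0
```

```bash
python3 - <<'E'
from pour import *
print(s['position'],s['t'],s['contact_force'])
ims=[]
for n,(x,y,w,h) in dict(scene=(170,80,230,180),top=(80,130,270,180)).items():
    im=optics.camera(n); np.save(n+"5.npy",im); ims.append(cv2.resize(im[y:y+h,x:x+w,::-1],None,fx=1.6,fy=1.6,interpolation=cv2.INTER_CUBIC))
cv2.imwrite("pics/put.png",np.hstack(ims))
# press pose: tool down, closed fingers over pad; tool y across: find feasible yaw
P=np.array([.521,-.114,.19]); q=s['joint_positions']; R0=Ro.from_rotvec(s['tool_rot'])
for az in range(-180,180,30):
    z=np.array([0,0,-1.]);y=np.array([np.cos(np.radians(az)),np.sin(np.radians(az)),0]); Rp=Ro.from_matrix(np.c_[np.cross(y,z),y,z])
    qq,e=ik(P,Rp,q); q3,e3=ik(P-[0,0,.1],Rp,qq); print(az,qq,e,e3,np.degrees((Rp*R0.inv()).magnitude()))
E
```

```text
[0.    0.192 0.647 0.109 0.417 0.371 1.571 0.042] 3.8992857028700443e-10
[0.563 0.372 0.137] 22.35 [-0.04   0.674 -0.215]
-180 [-0.36   0.279  1.667  0.084  1.192  2.68 ] 0.07080992363043263 0.06762606526738324 164.2241849306289
-150 [-0.295  0.285  1.652 -0.     1.204  2.323] 4.374792195172006e-10 9.98993333993997e-15 137.23413587037064
-120 [-0.295  0.285  1.652 -0.     1.204  1.8  ] 3.597502999334474e-11 1.302110299036626e-14 110.90121298041817
-90 [-0.295  0.285  1.652 -0.     1.204  1.276] 3.576849927355852e-11 1.6209256159527285e-14 86.06184663853152
-60 [-0.295  0.285  1.652 -0.     1.204  0.753] 6.192642132804691e-11 1.6514567491299204e-14 64.64775370669632
-30 [-0.295  0.285  1.652 -0.     1.204  0.229] 4.485082501830026e-11 1.3481610423093195e-14 51.28689103412462
0 [-0.295  0.285  1.652 -0.     1.204 -0.295] 1.5055282941671248e-11 1.1206534923855443e-14 52.58766177873599
30 [-0.295  0.285  1.652  0.     1.204 -0.818] 5.828670879282072e-15 1.1472000984022678e-14 67.70666121957673
60 [-0.295  0.285  1.652  0.     1.204 -1.342] 5.765563528369727e-10 1.2595290924099444e-14 89.88702212392054
90 [-0.295  0.285  1.652 -0.     1.204 -1.865] 4.9960036108132044e-15 1.485270240131342e-14 115.05357805439101
120 [-0.295  0.285  1.652 -0.     1.204 -2.389] 1.058930165775962e-09 1.3739009929736312e-14 141.53313481252138
150 [-0.205  0.285  1.662 -0.118  1.186 -2.68 ] 0.09884009415948174 0.09435826457610923 168.5814530192913
```

View pics/put.png

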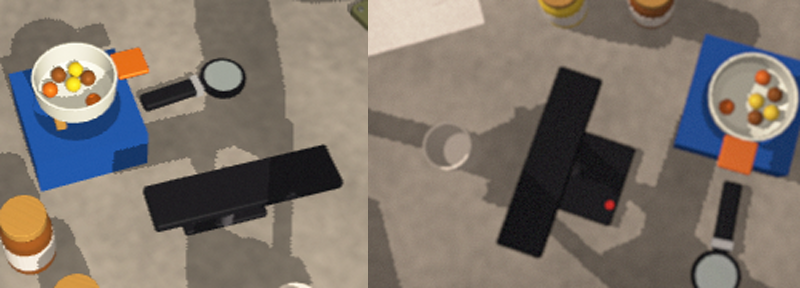

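The cup stands empty and upright at about (445,147) in the top crop, and all six sweets are still in the bowl. Now I'll move to the pad with the fingers shut.

```bash
python3 - <<'E'
from pour import *
az=np.radians(-15);z=np.array([0,0,-1.]);y=np.array([np.cos(az),np.sin(az),0]); Rp=Ro.from_matrix(np.c_[np.cross(y,z),y,z])
s=env.sense(); a=s['position']+[0,0,.15]
print(Rp.as_rotvec()); go(a,Ro.from_rotvec(s['tool_rot']),4); go(np.array([.520,-.114,.29]),Rp,16,dict(position=a,tool_rot=s['tool_rot']))
E
```

```text
[0.    0.192 0.647 0.109 0.417 0.371 1.571 0.042] 3.8992857028700443e-10
[2.492 1.912 0.   ]
4 rows: [0.0, 0.0, 0.15] [0.0, 0.0, 0.0] deg/row 0.0 mm/row 37.5
16 rows: [-0.0109, -0.1218, 0.0006] [0.0497, -0.0144, 0.0024] deg/row 3.11 mm/row 30.55922466897425
```

Emit:
jog_arm --pt "0 0 0.15 0 0 0 1" --pt "0 0 0.15 0 0 0 1" --pt "0 0 0.15 0 0 0 1" --pt "0 0 0.15 0 0 0 1"

```text
t: 22.95
position: [0.5624, 0.3704, 0.2871]
tool_rot: [1.991, 1.462, -0.928]
contact_force: [-0.1, -0.0, 0.1]
opening: 1.0
gripper_force: 0.0
```

Emit:
jog_arm --pt "-0.0109 -0.1218 0 0.0497 -0.0144 0.0024 0" --pt "-0.0109 -0.1218 0 0.0497 -0.0144 0.0024 0" --pt "-0.0109 -0.1218 0 0.0497 -0.0144 0.0024 0" --pt "-0.0109 -0.1218 0 0.0497 -0.0144 0.0024 0" --pt "-0.0109 -0.1218 0 0.0497 -0.0144 0.0024 0" --pt "-0.0109 -0.1218 0 0.0497 -0.0144 0.0024 0" --pt "-0.0109 -0.1218 0 0.0497 -0.0144 0.0024 0" --pt "-0.0109 -0.1218 0 0.0497 -0.0144 0.0024 0"

```text
t: 23.95
position: [0.5401, 0.1259, 0.286]
tool_rot: [2.271, 1.708, -0.508]
contact_force: [0.8, 0.9, -0.5]
opening: -0.001
gripper_force: 0.0
```

Emit:
jog_arm --pt "-0.0109 -0.1218 0 0.0497 -0.0144 0.0024 0" --pt "-0.0109 -0.1218 0 0.0497 -0.0144 0.0024 0" --pt "-0.0109 -0.1218 0 0.0497 -0.0144 0.0024 0" --pt "-0.0109 -0.1218 0 0.0497 -0.0144 0.0024 0" --pt "-0.0109 -0.1218 0 0.0497 -0.0144 0.0024 0" --pt "-0.0109 -0.1218 0 0.0497 -0.0144 0.0024 0" --pt "-0.0109 -0.1218 0 0.0497 -0.0144 0.0024 0" --pt "-0.0109 -0.1218 0 0.0497 -0.0144 0.0024 0"

```text
t: 24.95
position: [0.518, -0.1172, 0.2861]
tool_rot: [-2.491, -1.914, 0.003]
contact_force: [0.7, 0.4, -0.7]
opening: 0.001
gripper_force: 0.0
```

Emit:
jog_arm --pt "0 0 -0.1 0 0 0 0" --pt "0 0 -0.14 0 0 0 0" --pt "0 0 -0.14 0 0 0 0" --pt "0 0 -0.06 0 0 0 0" --pt "0 0 0 0 0 0 0"

```text
t: 25.58
position: [0.5181, -0.1161, 0.1753]
tool_rot: [-2.49, -1.913, 0.008]
contact_force: [-0.5, 0.8, -0.1]
opening: 0.004
gripper_force: 0.0
```

```bash
python3 - <<'E'
from pour import *
s=env.sense(); print(s['position'],s['tool_rot'],s['t'],s['contact_force'],s['opening'])
E
```

```text
[0.    0.192 0.647 0.109 0.417 0.371 1.571 0.042] 3.8992857028700443e-10
[ 0.518 -0.116  0.175] [-2.49  -1.913  0.008] 25.575 [-0.478  0.781 -0.087] 0.004013252950042909
```

Emit:
jog_arm --pt "0.004 0.004 -0.04 0 0 0 0" --pt "0 0 -0.04 0 0 0 0" --pt "0 0 -0.04 0 0 0 0" --pt "0 0 -0.02 0 0 0 0" --pt "0 0 -0.02 0 0 0 0" --pt "0 0 -0.02 0 0 0 0"

```text
t: 26.32
position: [0.5197, -0.1152, 0.1321]
tool_rot: [2.491, 1.914, -0.006]
contact_force: [-4.4, 2.1, 13.2]
opening: 0.001
gripper_force: 6.4
```

Emit:
jog_arm --pt "0 0 -0.016 0 0 0 0" --pt "0 0 -0.016 0 0 0 0" --pt "0 0 -0.016 0 0 0 0" --pt "0 0 -0.016 0 0 0 0"

```text
t: 26.82
position: [0.5196, -0.1152, 0.1161]
tool_rot: [2.49, 1.914, -0.005]
contact_force: [-3.7, 1.8, 7.4]
opening: 0.003
gripper_force: 3.6
```

Emit:
jog_arm --pt "0 0 -0.016 0 0 0 0" --pt "0 0 -0.012 0 0 0 0" --pt "0 0 -0.012 0 0 0 0" --pt "0 0 -0.008 0 0 0 0"

```text
t: 27.32
position: [0.5202, -0.1154, 0.1028]
tool_rot: [2.49, 1.914, -0.005]
contact_force: [-0.4, -0.1, 0.2]
opening: 0.005
gripper_force: 0.0
```

Emit:
jog_arm --pt "0 0 -0.008 0 0 0 0" --pt "0 0 -0.006 0 0 0 0" --pt "0 0 0 0 0 0 0"

```text
t: 27.7
position: [0.5202, -0.1154, 0.1001]
tool_rot: [2.49, 1.914, -0.005]
contact_force: [-0.4, 0.3, 4.6]
opening: -0.0
gripper_force: 1.9
```

Emit:
jog_arm --pt "0 0 0.04 0 0 0 0" --pt "0 0 0.1 0 0 0 0" --pt "0 0 0.2 0 0 0 0" --pt "-0.1 0.2 0.2 0 0 0 0" --pt "-0.1 0.2 0 0 0 0 0" --pt "-0.1 0.2 0 0 0 0 0" --pt "-0.1 0.2 0 0 0 0 0" --pt "0 0 0 0 0 0 0"

```text
t: 28.7
position: [0.4219, 0.0791, 0.2268]
tool_rot: [-2.486, -1.921, 0.005]
contact_force: [0.1, -1.0, 0.2]
opening: 0.002
gripper_force: 0.0
```

```bash
python3 - <<'E'
from pour import *
s=env.sense(); print(s['position'],s['t'],s['contact_force'])
ims=[]
for n,(x,y,w,h) in dict(scene=(170,80,230,180),top=(80,130,270,180)).items():
    im=optics.camera(n); ims.append(cv2.resize(im[y:y+h,x:x+w,::-1],None,fx=1.6,fy=1.6,interpolation=cv2.INTER_CUBIC))
cv2.imwrite("pics/end.png",np.hstack(ims))
E
```

```text
[0.    0.192 0.647 0.109 0.417 0.371 1.571 0.042] 3.8992857028700443e-10
[0.422 0.079 0.227] 28.7 [ 0.057 -0.969  0.164]
```

View pics/end.png

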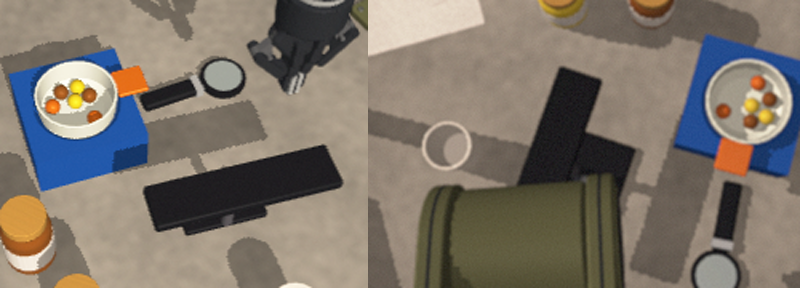

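The bowl is down and stays down with all six sweets in it. The cup is upright at (446,146), and the hand is clear.

```bash
python3 -c "
from bench import env
print(env.sign_off())"
```

```text
the job is handed in; nothing more can be done
None
```

I handed the job in at about 29 s: all six sweets are in the latched bowl, the empty cup stands upright on the table, the lamp, jars and magnifier were left alone, and the hand is clear; sign-off returned no verdict.

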